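# Load the stone holder and bring it under the microscope

## Robot

A 6-joint arm with a two-finger parallel gripper is mounted at the origin on the work surface. World frame = base frame: x ahead of the robot, y to its left, z up, the work surface at z = 0. Lengths are in m, angles in rad, forces in N, time in s.
With the tool pointing down it reaches from about 0.325 to 1 m from the base axis. Payload 5.1 kg.
Tool frame: the origin (TCP) lies midway between the tips of the shut fingers; the grasp point (between the pads) lies 19 mm behind it; y points along the fingers, z is the direction in which the jaws open and shut, and the axes are right-handed (so a half turn about y gives the same grasp; the last joint's range is limited). The gripper opens to 85 mm and grips with 20 to 120 N. Pads are 22 mm wide; open, the fingers measure 114 mm over their backs; the gripper's body (76 mm by 85 mm) begins 54 mm behind the grasp point. The pads swing forward as they close: fully open they stand 13 mm farther back than shut.
Start: joints at [1.259, 0.124, 1.65, -0, 1.367, -0.083], TCP at [0.147, 0.633, 0.231] pointing down, gripper open.
Joint ranges: [-2.61, 2.61], [-1.02, 2.33], [0.03, 2.71], [-1.35, 4.49], [0.32, 2.68], [-2.91, 2.91]. Speed limits (rad/s): [2.57, 2.57, 3.14, 3.14, 3.14, 3.14].

## Interface

Orientations are given as a unit quaternion [x, y, z, w].
In Python, from rig import robot gives the robot as it stands.
- The arm moves only by the shell command python3 -m handwheel 'ROWS' [FORCE]. ROWS is JSON, a list of rows, each an object with "grip": the opening, from -1 (shut) to 1 (fully open), so that 0 is half open; "travel": the shift along the tool's x, y, z in m, a list of three; "delta_rot": the turn, a rotation vector about the tool's x, y, z in degrees, a list of three. A call has 1 to 20 rows; each row is the pose to reach, as a shift and turn from the pose measured when the call began, along the tool's axes at that moment; what a row does not reach only later rows make up. A row lasts 1/10 s, in which the tool goes at most 50 mm and 8.59 degrees, less where a joint would pass 70% of its speed; a pose out of reach is approached as far as the arm can. A call with a gripper value outside its range is refused whole. The fingers move at their own pace and stop on an object; FORCE is the grip in N (left out, the last holds). Time passes only in rows, so rows that repeat a pose let the fingers close. It gives the time, the measured TCP pose, the force and the opening at its end, in the units of the state.
- robot.read_state(): the state, without advancing time (a new reading comes with each control period).
- robot.get_image(name): name is "scene" or "side" or "wrist"; returns the picture (420x560x3 uint8, red, green, blue); there is no depth.
- robot.calibration(name): a dict with "intrinsics" (3x3 intrinsics, pixels), "cam_to_world" (4x4, takes a point from camera to world coordinates). Camera axes: x right, y down, z forward; pixel columns grow to the right and rows downward; lengths in m; the calibration is good to about 2 mm. A picture is of the moment at which its call begins: read the wrist's pose just before it. calibration takes no time and is no camera call; for the wrist camera it gives the pose at the moment of the call.
- robot.sign_off(): hands the job in, once; it reports no verdict.
The state is a dict: "time": time; "q": joint angles; "joint_vel": joint speeds; "effort": joint torques, N m; "eef_pos": TCP position; "tool_rot": TCP orientation; "ft_force": force on the tool from outside, world axes, zero at the start; "moment": the same for the moment, N m; "grip_width": finger opening in m.
Only numpy, scipy, OpenCV 4.12 (cv2) and the standard library are available. Lean on these libraries where they do the work, as an engineer would, in place of code of your own. Each camera call takes 0.05 s, during which the arm holds its last target. There are 200 camera calls.

## Task

Take the holder with the round dish and stone, slide it dish end first onto the T-shaped rail on the microscope's stage carriage until the spring detents click in and hold it, then slide the carriage (it has a black post for a handle) all the way to its end stop so that the stone lies under the objective. Leave everything else where it is, do not bump the microscope, and let go of everything at the end.

Things in the scene. Friction and masses are not known exactly. Their poses are not given: they have to be found in the camera images.
- stone_holder: The holder to load, loose, about 0.24 kg: steel block 90 (x) x 56 (y) x 30 mm, T-slot along x in its underside. On top, 20 mm ahead (+x) of the middle, a dark round dish 42 mm across with a clear stone (top 49 mm up); behind, a black fin to grip. Origin: centre of the underside, z up. Slot: lips 17 mm apart and 8 mm high, above them 31 mm wide, roof at 20 mm.
- stone_holder_fin (a point): Grip point in the stone holder's black upright fin: 23 mm behind its middle (x = -23), 53 mm above its underside. The fin is 34 (x) x 14 (y) mm and reaches from 30 to 69 mm above the underside. Axes as the holder. Notches for the detents are in the slot walls near the dish end, so only dish end first latches.
- tile_holder: A similar holder that stays where it is: same block and fin, but with a flat white square tile (42 x 50 x 4 mm) in place of the dish and stone. Origin: centre of the underside. The two may stand in either place.
- stand: Grey base plate of the microscope, fixed, 250 (x) x 520 (y) x 20 mm. Origin at its underside; the plate runs from x = -125 to 125 and y = -230 to 290. The carriage slides along its +y; the holder goes onto the rail along its +x (away from the robot).
- carriage (a joint): Position of the carriage along the stand's +y, m: 0 at the loading end, 0.19 against its end stop, under the objective. Friction about 3.5 N; it stays where it is left. Aluminium plate 200 x 210 x 12 mm, top 46 mm above the table, from x = -110 to 90 mm in the stand's frame.
- seat (a point): Where the stone holder's origin must be when home: on the carriage plate's top, on the rail's line; axes as the stand, moves with the carriage. Steel T-rail: stem 14 mm wide up to 10 mm over the plate, head 28 mm wide from 10 to 18 mm; the holder's underside slides on the plate. A rail end stop, 26 mm high, stands 46.5 mm beyond (+x), 1.5 mm past the holder's front.
- rail_mouth (a point): Near end of the rail (its tapered tip), on the plate top, 46 mm before the seat. In front of it (-x) the plate is bare for 92 mm: room to set the holder down in line with the rail before it is pushed on.
- handle (a point): Grip point of the carriage's black upright post (24 mm diameter, 50 mm high), 30 mm above the plate top and 20 mm below the post's top; on the near right part of the carriage (108 mm before and 130 mm to the right of the seat). Axes as the stand; moves with the carriage.
- detent_left (a joint): Left spring plunger (round brass, in the rail's side, 17 mm beyond the seat point): 0 when fully out, grows as it is pressed in, m; about 0.0035 while the holder's wall rides over it, near 0 again when it has dropped into the holder's notch. It takes about 5 to 10 N to push the holder past both.
- detent_right (a joint): Right spring plunger, the same.
- microscope: Black stereo microscope fixed on the stand, origin as the stand's. In that frame: column 70 x 50 mm at x = 48, y = 255, 300 mm high; arm and head from 218 mm up; objective barrel 60 mm across at x = 48, y = 105, lower end 148 mm above the table; eyepieces lean to +x. Do not hit it.
- objective (a point): Centre of the lower end of the objective.
- loupe: Bystander: black folding hand lens, 52 mm across, 12 mm high, with a steel handle out to 93 mm along -x. Origin: under the lens.
- penlight: Bystander: black penlight 140 mm long, 28 mm high, lying along its x. Origin: middle, underneath.
- tweezers: Bystander: steel tweezers 140 mm long, 8 mm high, lying along their x on the light pad beside the holders. Origin: middle, underneath.
- calculator: Bystander: grey calculator 150 x 80 x 16 mm. Origin: centre of the underside.
- ring_box: Bystander: blue ring box 55 x 60 x 41 mm. Origin: centre of the underside.
- weight_block: Bystander: wooden block 130 x 50 mm with four brass weights, up to 54 mm high. Origin: centre of the underside.
Things that resemble listed ones, but are neither listed nor needed, are in the scene too. What is shaped like the stone_holder but pink is not meant.

How it is judged:
On the way, in this order (a step that is already met when the one before it is completed fails the run):
1. the stone holder is on the rail, home at the seat with both detents in its notches (x of stone_holder in the frame of seat between -0.003 and 0.003 m and y of stone_holder in the frame of seat between -0.003 and 0.003 m and z of stone_holder in the frame of seat between -0.003 and 0.004 m and angle between the x axis of stone_holder and the x axis of seat, either way round below 0.08 rad and value of joint each of detent_left, detent_right below 0.0025 m and angle between stone_holder's own z axis and vertical below 0.08 rad), for 0.2 s.
2. the carriage has been slid to its end stop with the holder still latched (all of step 1 and value of joint carriage above 0.186 m), for 0.2 s.
At the end, for the whole second after the job is handed in: Stone holder at rest, latched: origin within 3 mm of the seat along and across the rail, -3 to +4 mm in height; in line and level within 0.08 rad; both detents pressed under 2.5 mm; carriage within 4 mm of its end stop (joint over 0.186 m) (all of step 2 and linear speed of stone_holder below 0.01 m/s); the robot touches nothing.
It fails at once if a bystander on the table (tile holder, loupe, penlight, tweezers, calculator, ring box or weight block) was displaced by more than 30 mm (distance of any of tile_holder, loupe, penlight, tweezers, calculator, ring_box, weight_block from where it was at the start of the episode above 0.03 m).
It fails at once if the microscope was hit by the robot (more than 10 N) (contact force between any of the fingers, the arm and microscope above 10 N).
It also fails if it takes over 61 s, if anything falls off the work surface, if the arm or the gripper's body presses on something with over 40 N, if the wrist force passes 120 N, or if a joint passes its speed limit or range.

## Working session

There is one attempt and no reset: what is moved stays moved. The work goes in short steps, Python scripts to look and compute and a shell command to move; the robot and the scene stay as the last step left them, time stands still between calls to the robot, and variables do not carry over. Pictures are saved under pics/ and viewed, about 8 in all and at most 12, crops included, and the job is handed in when it is done.

```bash
mkdir -p pics
cat > h.py <<'E'
import numpy as np, cv2
from rig import robot
from scipy.spatial.transform import Rotation as R
def grab(n,f):
    c=robot.calibration(n); im=robot.get_image(n)
    cv2.imwrite('pics/'+f+'.png',im[:,:,::-1]); np.savez('pics/'+f+'.npz',K=c['intrinsics'],T=c['cam_to_world']); return im
def load(f):
    d=np.load('pics/'+f+'.npz'); return cv2.imread('pics/'+f+'.png'),d['K'],d['T']
def ray(f,u,v,z):
    _,K,T=load(f); d=T[:3,:3]@np.linalg.inv(K)@[u,v,1]; o=T[:3,3]; return o+d*(z-o[2])/d[2]
def proj(f,p):
    _,K,T=load(f); q=K@(T[:3,:3].T@(np.array(p)-T[:3,3])); return q[:2]/q[2]
E
python3 - <<'E'
from h import *
for n in('scene','side','wrist'): grab(n,n+'0')
a=[cv2.imread(f'pics/{n}0.png') for n in('scene','side')]
for n in('scene','side','wrist'): print(n,np.round(robot.calibration(n)['cam_to_world'],3).tolist(),robot.calibration(n)['intrinsics'])
s=robot.read_state();print(s); print(R.from_quat(s['tool_rot']).as_matrix().round(3))
E
```

```text
scene [[-0.364, 0.662, -0.655, 1.367], [0.931, 0.269, -0.246, 0.303], [0.013, -0.7, -0.714, 1.023], [0.0, 0.0, 0.0, 1.0]] [[404.91653219   0.         277.94773016]
 [  0.         404.91653219 208.5260412 ]
 [  0.           0.           1.        ]]
side [[-0.969, -0.143, 0.2, 0.24], [-0.246, 0.602, -0.76, 1.1], [-0.011, -0.786, -0.619, 1.04], [0.0, 0.0, 0.0, 1.0]] [[525.95952838   0.         276.9294859 ]
 [  0.         525.95952838 218.90444901]
 [  0.           0.           1.        ]]
wrist [[0.227, 0.93, 0.288, 0.075], [0.974, -0.216, -0.069, 0.649], [-0.002, 0.296, -0.955, 0.374], [0.0, 0.0, 0.0, 1.0]] [[328.05281723   0.         276.59918953]
 [  0.         328.05281723 218.19266509]
 [  0.           0.           1.        ]]
{'time': 0.15, 'q': array([ 1.25941187e+00,  1.24391437e-01,  1.65134830e+00, -2.23034627e-05,
        1.36750603e+00, -8.25984369e-02]), 'joint_vel': array([-0.00138405, -0.00048872, -0.0043927 , -0.00189954, -0.00098099,
       -0.00066172]), 'effort': array([ 1.95555564e-03, -4.24230945e+01, -3.66012740e+01, -4.71697570e-05,
        4.73590015e-03, -1.46153570e-05]), 'eef_pos': array([0.14730555, 0.63260549, 0.23031911]), 'tool_rot': array([ 0.70305992, -0.08081698,  0.08060334, -0.70191058]), 'ft_force': array([-0.92147086,  0.79612199, -0.09543115]), 'moment': array([-0.00994979,  0.01702745,  0.00580283]), 'grip_width': 0.08544004488826411}
[[ 0.974 -0.     0.227]
 [-0.227 -0.002  0.974]
 [-0.    -1.    -0.002]]
```

View pics/scene0.png

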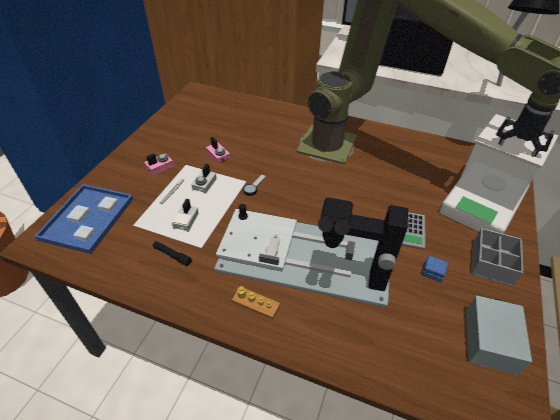

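View pics/side0.png

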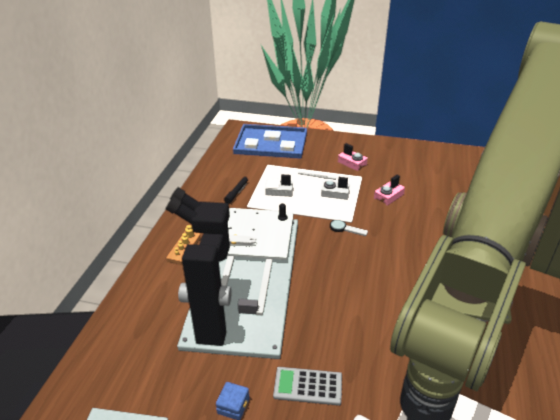

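Candidates: in the scene picture, the grey holder with a round dish is at (204,180), the grey one with a white tile at (185,215), and the pink ones at (158,162) and (217,150). The grey one with the round dish fits, and I'll confirm it in a crop.

Run:
```python
from h import *
a=cv2.imread('pics/scene0.png')[135:285,130:325]; b=cv2.imread('pics/side0.png')[160:260,215:375]
A=cv2.resize(a,None,fx=4,fy=4,interpolation=2)
cv2.imwrite('pics/c1.png',A); cv2.imwrite('pics/c2.png',cv2.resize(b,None,fx=5,fy=5,interpolation=2))
for n,f,u,v,z in [('fin','scene0',206,167,.07),('dish','scene0',201,182,.045),('fin','side0',343,179,.07),('dish','side0',330,184,.045),('handle','scene0',242,207,.096),('handle','side0',282.5,206,.096)]: print(n,f,ray(f,u,v,z).round(3))
```

```text
fin scene0 [ 0.394 -0.347  0.07 ]
dish scene0 [ 0.449 -0.34   0.045]
fin side0 [ 0.393 -0.347  0.07 ]
dish side0 [ 0.435 -0.345  0.045]
handle scene0 [ 0.554 -0.127  0.096]
handle side0 [ 0.543 -0.124  0.096]
```

View pics/c1.png

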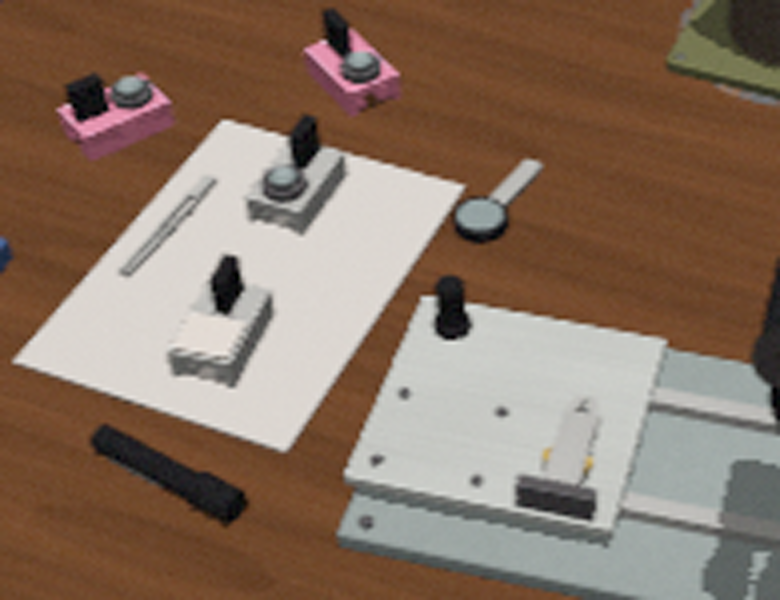

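View pics/c2.png

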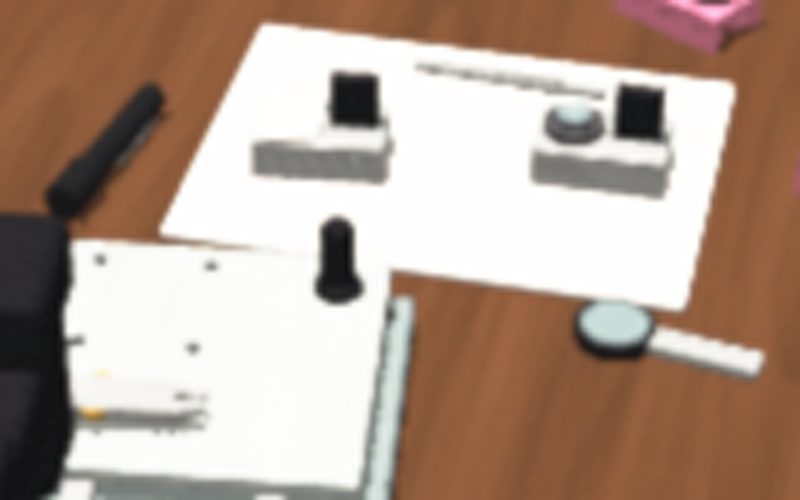

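The enlarged crops confirm that the grey holder with the round dish and stone is at scene (204,180) and side (335,185), with its fin toward the robot. The other grey holder, at scene (185,215), carries the tile. Next I move over the carriage for a close look.

```bash
python3 -m handwheel '[{"grip":1,"travel":[0.333,-0.07,-0.316],"delta_rot":[0,-13,0]},{"grip":1,"travel":[0.333,-0.07,-0.316],"delta_rot":[0,-13,0]},{"grip":1,"travel":[0.333,-0.07,-0.316],"delta_rot":[0,-13,0]},{"grip":1,"travel":[0.333,-0.07,-0.316],"delta_rot":[0,-13,0]},{"grip":1,"travel":[0.333,-0.07,-0.316],"delta_rot":[0,-13,0]},{"grip":1,"travel":[0.333,-0.07,-0.316],"delta_rot":[0,-13,0]},{"grip":1,"travel":[0.333,-0.07,-0.316],"delta_rot":[0,-13,0]},{"grip":1,"travel":[0.333,-0.07,-0.316],"delta_rot":[0,-13,0]},{"grip":1,"travel":[0.333,-0.07,-0.316],"delta_rot":[0,-13,0]},{"grip":1,"travel":[0.518,-0.07,-0.58],"delta_rot":[0,-13,0]},{"grip":1,"travel":[0.518,-0.07,-0.58],"delta_rot":[0,-13,0]},{"grip":1,"travel":[0.518,-0.07,-0.58],"delta_rot":[0,-13,0]},{"grip":1,"travel":[0.518,-0.07,-0.58],"delta_rot":[0,-13,0]},{"grip":1,"travel":[0.518,-0.07,-0.58],"delta_rot":[0,-13,0]},{"grip":1,"travel":[0.518,-0.07,-0.58],"delta_rot":[0,-13,0]},{"grip":1,"travel":[0.518,-0.07,-0.58],"delta_rot":[0,-13,0]},{"grip":1,"travel":[0.518,-0.07,-0.58],"delta_rot":[0,-13,0]},{"grip":1,"travel":[0.518,-0.07,-0.58],"delta_rot":[0,-13,0]},{"grip":1,"travel":[0.518,-0.07,-0.58],"delta_rot":[0,-13,0]},{"grip":1,"travel":[0.518,-0.07,-0.58],"delta_rot":[0,-13,0]}]' 40
python3 - <<'E'
from h import *
s=robot.read_state();print(s['time'],s['eef_pos'],s['q'].round(2),R.from_quat(s['tool_rot']).as_matrix().round(3).tolist())
grab('wrist','w1')
E
```

```text
time: 2.15
eef_pos: [0.52, -0.0486, 0.3012]
tool_rot: [0.708, -0.0, -0.0, -0.707]
ft_force: [0.6, -0.1, 0.4]
grip_width: 0.0852
2.15 [ 0.52000102 -0.04855799  0.30122682] [-0.2  -0.2   1.85 -0.    1.49 -1.77] [[1.0, -0.0, 0.0], [-0.0, -0.001, 1.0], [-0.0, -1.0, -0.001]]
```

View pics/w1.png

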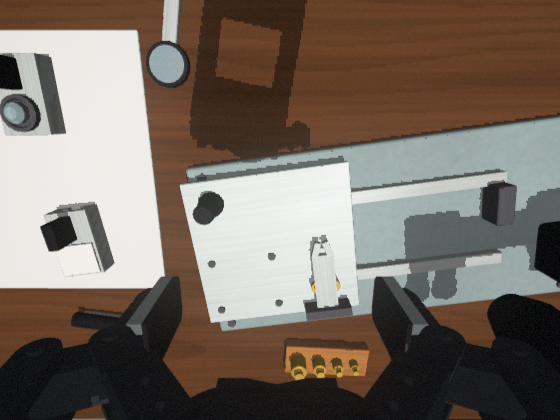

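The wrist picture shows the carriage plate with near corners at about (181,185) and (347,163), the handle at (208,206), the rail from its tip (320,238) to its stop at (327,305), and the stone holder at top left (20,100).

Run:
```python
from h import *
im,K,T=load('w1'); g=cv2.cvtColor(im,6)
P=lambda u,v,z:ray('w1',u,v,z)[:2]
# plate mask -> near edge fit
m=(g>190).astype(np.uint8); n,l,st,c=cv2.connectedComponentsWithStats(m)
k=l[220,260]; mk=(l==k).astype(np.uint8); print(st[k])
cols=np.arange(195,340); e=np.array([[x,np.argmax(mk[:,x])] for x in cols],float)
w=np.array([P(x,y,.046) for x,y in e]); f=np.polyfit(w[:,1],w[:,0],1); r=w[:,0]-np.polyval(f,w[:,1]); ok=abs(r)<.002; f=np.polyfit(w[ok,1],w[ok,0],1)
print('near edge: x=%.4f*y+%.4f'%tuple(f), 'yaw deg',-np.degrees(np.arctan(f[0])),ok.mean())
print('corners',[P(*p,.046).round(4) for p in((181,185),(347,163),(357,317),(211,328))])
print('tip',P(320,238,.060),'stop top centre', P(328,299,.072))
h=cv2.HoughCircles; b=((g<70)&(np.add.outer(np.arange(420),np.zeros(560))>170)).astype(np.uint8)
n,l,st,c=cv2.connectedComponentsWithStats(b)
for i in range(1,n):
  if 30<st[i,4]<2500 and 180<c[i][0]<380: print(st[i],c[i],P(*c[i],.046))
print('handle top',P(209,201,.096),'base',P(207,210,.046))
cv2.imwrite('pics/c3.png',np.hstack([cv2.resize(im[155:335,175:365],None,fx=3.1,fy=3.1,interpolation=2)]))
```

```text
[  180   162   327   160 23198]
near edge: x=-0.1382*y+0.5029 yaw deg 7.868937914092862 1.0
corners [array([ 0.5259, -0.1676]), array([0.4989, 0.0354]), array([0.7137, 0.0631]), array([ 0.732 , -0.1428])]
tip [0.59029882 0.00465936] stop top centre [0.66949648 0.01655348]
[193 192  31  32 652] [207.97392638 207.65490798] [ 0.55489132 -0.13608357]
[305 298  46  15 283] [327.13074205 305.91872792] [0.69601771 0.02041614]
[283 338  86  30 682] [323.32697947 343.86510264] [0.75850917 0.01777497]
[291 355  15  14 150] [297.44       360.64666667] [ 0.78785481 -0.01901639]
[312 357  13  11  91] [317.73626374 361.13186813] [0.78866884 0.01082886]
[332 358  10  10  58] [336.10344828 361.87931034] [0.78995519 0.03788659]
[349 360   8   7  35] [352.62857143 362.51428571] [0.79104713 0.06225773]
handle top [ 0.53358291 -0.12354593] base [ 0.55796128 -0.13750405]
```

View pics/c3.png

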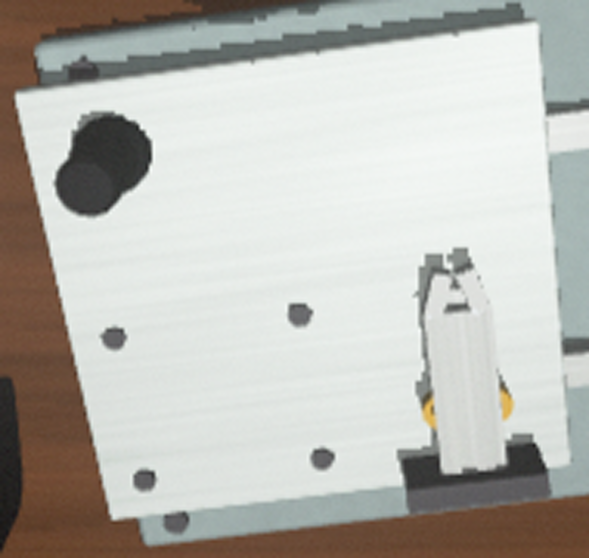

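The crop shows the post's base flange at crop (112,148) and its top at (90,185). The rail head's centreline runs from (460,320) to (473,470), the plungers are at (430,407) and (507,405), and the plate corners are clear.

Run:
```python
from h import *
P=lambda u,v,z:ray('w1',175+u/3.1,155+v/3.1,z)[:2]
C=[P(*p,.046) for p in((15,92),(540,22),(568,462),(110,520))]
print(np.round(C,4).tolist(),[np.linalg.norm(C[i]-C[i-3]).round(4) for i in range(4)])
a,b=P(460,320,.064),P(473,470,.064); print('rail',a,b,np.degrees(np.arctan2(*(b-a)[::-1])),'width',np.linalg.norm(P(430,330,.064)-P(492,330,.064)))
y=np.radians(7.8); X=np.array([np.cos(y),np.sin(y)]);Y=np.array([-X[1],X[0]])
M=sum(C)/4; print('plate mid',M)
# plate centre in stand: x=-10; seat at stand x=48 -> +58 along X; 
d=(P(430,407,.058)+P(507,405,.058))/2; print('seat from plungers',d-.017*X, 'spacing',np.linalg.norm(P(430,407,.058)-P(507,405,.058)))
sx=((M-a)@X)+.058; print('seat from plate/rail', a+X*sx, 'rail pts cross', a@Y,b@Y)
print('end b+: seat', b-X*.0465)
h=P(90,185,.096); print('handle top',h,'base',P(112,148,.046),'seat from handle top',h+.108*X+.130*Y)
for p in ((430,407),(507,405)): print(P(*p,.058)@Y)
```

```text
[[0.5255, -0.169], [0.4978, 0.038], [0.693, 0.0633], [0.7233, -0.143]] [np.float64(0.2089), np.float64(0.1968), np.float64(0.2085), np.float64(0.1995)]
rail [0.61601223 0.00943959] [0.68574104 0.01793169] 6.943715770198264 width 0.025307052043083512
plate mid [ 0.60990714 -0.05266536]
seat from plungers [0.64162453 0.01333198] spacing 0.03268590904325658
seat from plate/rail [0.65913234 0.01534631] rail pts cross -0.07425019846536596 -0.0752999548992364
end b+: seat [0.63967127 0.01162092]
handle top [ 0.54921306 -0.13001219] base [ 0.54850268 -0.13172931] seat from handle top [0.6385708  0.01344231]
-0.0901210101014662
-0.05761861833872356
```

The rail, plungers, plate and handle agree: seat ≈ (0.640, 0.013), yaw ≈ 7.6°. Now to look at the holder.

```bash
python3 -m handwheel '[{"grip":1,"travel":[-0.16,0.05,-0.281],"delta_rot":[0,0,0]},{"grip":1,"travel":[-0.16,0.05,-0.281],"delta_rot":[0,0,0]},{"grip":1,"travel":[-0.16,0.05,-0.281],"delta_rot":[0,0,0]},{"grip":1,"travel":[-0.16,0.05,-0.281],"delta_rot":[0,0,0]},{"grip":1,"travel":[-0.16,0.05,-0.281],"delta_rot":[0,0,0]},{"grip":1,"travel":[-0.16,0.05,-0.281],"delta_rot":[0,0,0]},{"grip":1,"travel":[-0.16,0.05,-0.281],"delta_rot":[0,0,0]},{"grip":1,"travel":[-0.16,0.05,-0.281],"delta_rot":[0,0,0]},{"grip":1,"travel":[-0.16,0.05,-0.281],"delta_rot":[0,0,0]}]' 40
python3 - <<'E'
from h import *
im=grab('wrist','w2'); g=cv2.cvtColor(im,7)
E
```

```text
time: 3.1
eef_pos: [0.3601, -0.3292, 0.2518]
tool_rot: [0.707, -0.0, 0.0, -0.707]
ft_force: [-1.0, 0.2, -0.7]
grip_width: 0.0851
```

View pics/w2.png

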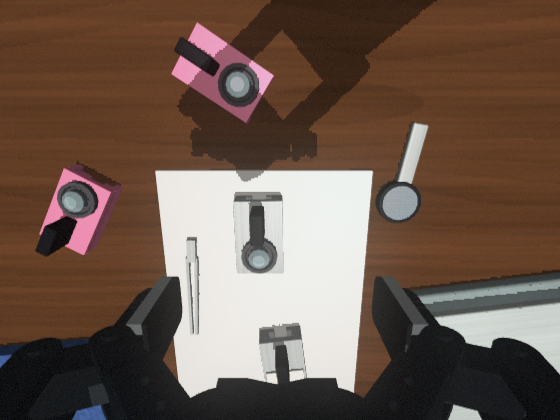

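The picture shows the stone holder at (258,238), its top face spanning about (235,202) to (283,272), the fin at (257,215) and the dish at (259,257). The tweezers are at left and the tile holder below.

Run:
```python
from h import *
im,K,T=load('w2'); hsv=cv2.cvtColor(im,cv2.COLOR_BGR2HSV); g=hsv[...,2]
P=lambda u,v,z:ray('w2',u,v,z)[:2]
# block side edges: strongest horizontal gradient per row
gb=cv2.GaussianBlur(cv2.cvtColor(im,6),(3,3),0).astype(float); gx=abs(np.gradient(gb,axis=1))
for n,lo,hi in(('L',228,241),('R',277,290)):
    r=np.arange(206,268); u=lo+np.array([gx[v,lo:hi].argmax() for v in r]); w=np.array([P(a,b,.032) for a,b in zip(u,r)])
    f=np.polyfit(w[:,0],w[:,1],1); q=w[:,1]-np.polyval(f,w[:,0]); k=abs(q)<.0025; f=np.polyfit(w[k,0],w[k,1],1)
    print(n,'y at x=.43: %.4f'%np.polyval(f,.43),'yaw',np.degrees(np.arctan(f[0])).round(2),k.mean())
b=((g<60)).astype(np.uint8); n,l,st,c=cv2.connectedComponentsWithStats(b)
k=l[210,257]; print('dark comp',st[k],c[k])
mm=(l==k); 
for v in range(192,275,6): xs=np.where(mm[v,235:283])[0]; print(v,(xs.min()+235,xs.max()+235) if len(xs) else None,end=' ')
gc=np.abs(np.gradient(gb,axis=0)); print('\nrows grad col245',[(v,int(gc[v,245])) for v in range(185,280) if gc[v,245]>12])
print([P(245,v,z).round(4).tolist() for v,z in((202,.032),(272,.032),(193,.002))])
dish=cv2.HoughCircles(cv2.cvtColor(im,6)[235:280,235:285],3,1,30,param1=100,param2=10,minRadius=12,maxRadius=22); print(dish)
cv2.imwrite('pics/c4.png',cv2.resize(im[180:285,215:305],None,fx=5.5,fy=5.5,interpolation=2))
```

```text
L y at x=.43: -0.3805 yaw 1.13 0.7096774193548387
R y at x=.43: -0.3242 yaw -3.17 0.6612903225806451
dark comp [251 206  13  15 119] [257.87394958 211.45378151]
192 None 198 None 204 None 210 (np.int64(252), np.int64(263)) 216 (np.int64(254), np.int64(263)) 222 None 228 None 234 None 240 None 246 None 252 None 258 None 264 None 270 None 
rows grad col245 [(190, 15), (191, 36), (192, 33), (193, 14), (194, 13), (195, 18), (200, 26), (201, 48), (202, 38), (203, 12), (242, 20), (243, 29), (244, 28), (245, 20), (265, 17), (266, 26), (267, 27), (268, 18), (273, 13)]
[[0.3787, -0.3661], [0.4668, -0.3687], [0.375, -0.3689]]
[[[23.5 19.5 18.6]]]
```

View pics/c4.png

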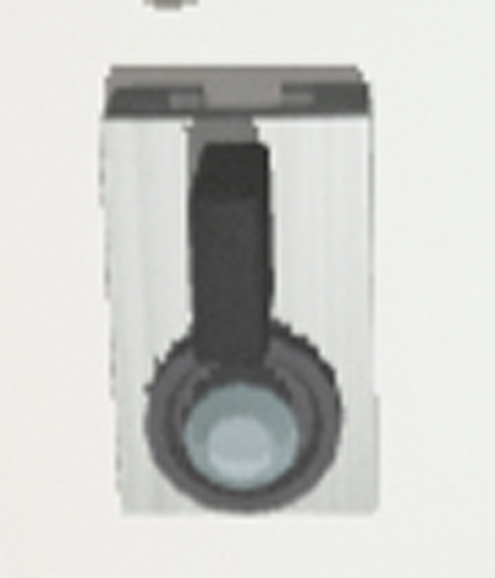

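Run:
```python
from h import *
P=lambda u,v,z:ray('w2',215+u/5.5,180+v/5.5,z)[:2]
t=.032
C=[P(*p,t) for p in((105,117),(370,117),(378,513),(124,513))]; print(np.round(C,4).tolist(),'mid',np.mean(C,0).round(4),[np.linalg.norm(C[i]-C[i-3]).round(4) for i in range(4)])
n=(C[0]+C[1])/2; f=(C[2]+C[3])/2; print('yaw',np.degrees(np.arctan2(*(f-n)[::-1])),np.degrees(np.arctan2(-(C[1]-C[0])[0],(C[1]-C[0])[1])))
F=[P(*p,.071) for p in((192,197),(272,197),(266,365),(197,365))]; print('fin',np.round(F,4).tolist(),'mid',np.mean(F,0),[np.linalg.norm(F[i]-F[i-3]).round(4) for i in range(4)])
print('dish',P(244,420,.044),'stone top',P(238,440,.051));
```

```text
[[0.3778, -0.3786], [0.3778, -0.3236], [0.4685, -0.3214], [0.4686, -0.3778]] mid [ 0.4232 -0.3503] [np.float64(0.055), np.float64(0.0907), np.float64(0.0565), np.float64(0.0907)]
yaw 0.9326970384097062 0.014657753045814835
fin [[0.3834, -0.3576], [0.3834, -0.3425], [0.4173, -0.3441], [0.4173, -0.3574]] mid [ 0.40031476 -0.35040147] [np.float64(0.015), np.float64(0.034), np.float64(0.0133), np.float64(0.0339)]
dish [ 0.44077284 -0.35010242] stone top [ 0.44219187 -0.3510098 ]
```

The measured block (90.7 × 56 mm) and fin (34 × 14 mm) match the given sizes. Fin centre ≈ (0.400, -0.350), yaw ≈ 0. Next I grasp it.

```bash
python3 -m handwheel '[{"grip":1,"travel":[0.04,0.0,-0.021],"delta_rot":[0,0,0]},{"grip":1,"travel":[0.04,0.05,-0.021],"delta_rot":[0,0,0]},{"grip":1,"travel":[0.04,0.1,-0.021],"delta_rot":[0,0,0]},{"grip":1,"travel":[0.04,0.15,-0.021],"delta_rot":[0,0,0]},{"grip":1,"travel":[0.04,0.19,-0.021],"delta_rot":[0,0,0]},{"grip":1,"travel":[0.04,0.215,-0.021],"delta_rot":[0,0,0]},{"grip":1,"travel":[0.04,0.215,-0.021],"delta_rot":[0,0,0]},{"grip":1,"travel":[0.04,0.215,-0.021],"delta_rot":[0,0,0]},{"grip":-1,"travel":[0.04,0.215,-0.021],"delta_rot":[0,0,0]},{"grip":-1,"travel":[0.04,0.215,-0.021],"delta_rot":[0,0,0]},{"grip":-1,"travel":[0.04,0.215,-0.021],"delta_rot":[0,0,0]},{"grip":-1,"travel":[0.04,0.215,-0.021],"delta_rot":[0,0,0]},{"grip":-1,"travel":[0.04,0.215,-0.021],"delta_rot":[0,0,0]},{"grip":-1,"travel":[0.04,0.215,-0.021],"delta_rot":[0,0,0]},{"grip":-1,"travel":[0.04,0.215,-0.021],"delta_rot":[0,0,0]},{"grip":-1,"travel":[0.04,0.215,-0.021],"delta_rot":[0,0,0]},{"grip":-1,"travel":[0.04,0.215,-0.021],"delta_rot":[0,0,0]},{"grip":-1,"travel":[0.04,0.215,-0.021],"delta_rot":[0,0,0]}]' 60
```

```text
time: 4.95
eef_pos: [0.4008, -0.3504, 0.0377]
tool_rot: [0.708, 0.0, -0.0, -0.706]
ft_force: [-1.5, 0.2, 5.3]
grip_width: 0.0134
```

Gripped: the width of 13.4 mm matches the fin. Next I lift, carry over the post, and hover 9 mm above the plate in line with the rail.

```bash
python3 -m handwheel '[{"grip":-1,"travel":[0,-0.03,0],"delta_rot":[0,0,0]},{"grip":-1,"travel":[0,-0.08,0],"delta_rot":[0,0,0]},{"grip":-1,"travel":[0,-0.12,0],"delta_rot":[0,0,0]},{"grip":-1,"travel":[0,-0.16,0],"delta_rot":[0,0,0]},{"grip":-1,"travel":[0.013,-0.16,0.04],"delta_rot":[0,-1,0]},{"grip":-1,"travel":[0.028,-0.16,0.085],"delta_rot":[0,-2.5,0]},{"grip":-1,"travel":[0.043,-0.16,0.13],"delta_rot":[0,-4,0]},{"grip":-1,"travel":[0.058,-0.16,0.175],"delta_rot":[0,-5,0]},{"grip":-1,"travel":[0.073,-0.16,0.22],"delta_rot":[0,-6,0]},{"grip":-1,"travel":[0.088,-0.16,0.265],"delta_rot":[0,-7,0]},{"grip":-1,"travel":[0.103,-0.16,0.31],"delta_rot":[0,-7.6,0]},{"grip":-1,"travel":[0.118,-0.16,0.347],"delta_rot":[0,-7.6,0]},{"grip":-1,"travel":[0.118,-0.16,0.347],"delta_rot":[0,-7.6,0]},{"grip":-1,"travel":[0.118,-0.12,0.347],"delta_rot":[0,-7.6,0]},{"grip":-1,"travel":[0.118,-0.08,0.347],"delta_rot":[0,-7.6,0]},{"grip":-1,"travel":[0.118,-0.054,0.347],"delta_rot":[0,-7.6,0]},{"grip":-1,"travel":[0.118,-0.054,0.347],"delta_rot":[0,-7.6,0]},{"grip":-1,"travel":[0.118,-0.054,0.347],"delta_rot":[0,-7.6,0]}]' 60
python3 - <<'E'
from h import *
s=robot.read_state();print(s['eef_pos'],R.from_quat(s['tool_rot']).as_matrix().round(3).tolist())
for n in('wrist','scene','side'): grab(n,n+'3')
p=[.6,0,.06]; o=[]
for n,w in(('scene',75),('side',50)):
    u,v=proj(n+'3',p).astype(int); print(n,u,v); o.append(cv2.resize(cv2.imread(f'pics/{n}3.png')[v-45:v+45,u-55:u+55],(400,327),interpolation=2))
W=cv2.imread('pics/wrist3.png'); o.append(None)
a=np.hstack(o[:2]); b=cv2.resize(W[180:380,130:430],(390,260)); c=np.zeros((260,800,3),np.uint8); c[:,:390]=b
cv2.imwrite('pics/c5.png',np.vstack([a,c]))
E
```

```text
time: 6.75
eef_pos: [0.5179, -0.0035, 0.0906]
tool_rot: [0.706, 0.047, -0.047, -0.705]
ft_force: [1.3, 0.4, -0.7]
grip_width: 0.0134
[ 0.51794455 -0.00346683  0.09060812] [[0.991, -0.001, -0.133], [0.133, -0.002, 0.991], [-0.001, -1.0, -0.002]]
scene 273 235
side 253 238
```

View pics/c5.png

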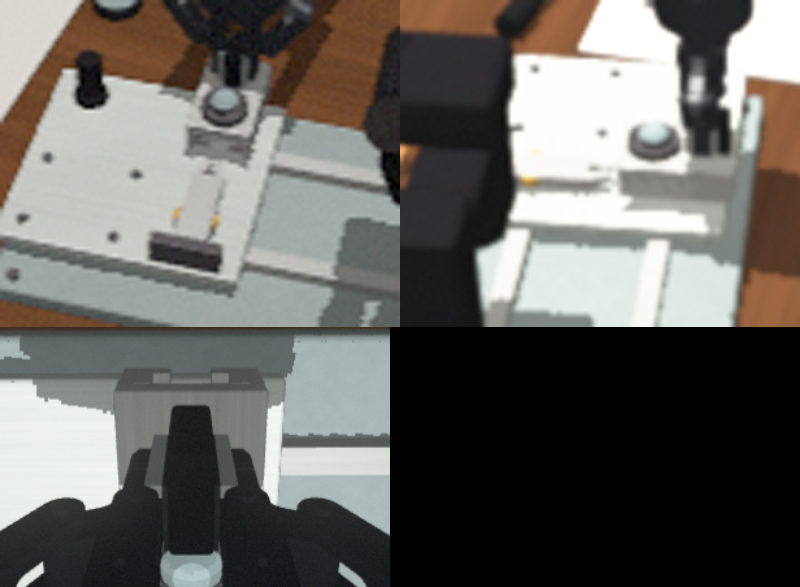

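The holder hovers level, dish end toward the rail tip. In the scene crop the stone is at (226,103), the plungers at (177,215) and (216,222), and the rail tip at (209,170). I'll check the lateral offset in that single camera.

Run:
```python
from h import *
k=400/110; P=lambda u,v,z:ray('scene3',218+u/k,190+v/k,z)[:2]
y=np.radians(7.6); X=np.array([np.cos(y),np.sin(y)]);Y=np.array([-X[1],X[0]])
s=np.array([.640,.013]); tcp=np.array([.5179,-.0035]); org=tcp+.0224*X
f=lambda n,p:print(n,p.round(4),'rel seat along/across mm',((p-s)@X*1e3).round(1),((p-s)@Y*1e3).round(1))
f('org from tcp',org); f('stone expected',org+.02*X)
f('stone(scene)',P(226,101,.055+.047)); f('dish rim',P(224,104,.055+.042))
f('plungers',(P(177,215,.058)+P(216,222,.058))/2)
f('rail tip',P(209,170,.062)); f('rail end top',P(206,237,.064)); f('rail L',P(189,200,.064)); f('rail R',P(223,208,.064))
f('block front top L',P(188,128,.085));f('block front top R',P(252,139,.085))
im,K,T=load('wrist3')
Pw=lambda u,v,z:ray('wrist3',130+u*300/390,180+(v-327)*200/260,z)[:2]
a,b=Pw(113,391,.0846),Pw(269,391,.0846); f('wrist block near L',a); f('near R',b)
f('plate edge L pt',Pw(20,378,.046)); f('plate edge R pt',Pw(280,378,.046)); f('plate side',Pw(279,480,.046))
```

```text
org from tcp [ 5.401e-01 -5.000e-04] rel seat along/across mm -100.8 -0.2
stone expected [0.5599 0.0021] rel seat along/across mm -80.8 -0.2
stone(scene) [0.5571 0.006 ] rel seat along/across mm -83.1 4.0
dish rim [0.5566 0.004 ] rel seat along/across mm -83.9 2.1
plungers [0.6527 0.0173] rel seat along/across mm 13.2 2.6
rail tip [0.6027 0.0087] rel seat along/across mm -37.5 0.7
rail end top [0.6721 0.0336] rel seat along/across mm 34.5 16.1
rail L [0.6412 0.0059] rel seat along/across mm 0.3 -7.2
rail R [0.6385 0.0355] rel seat along/across mm 1.5 22.5
block front top L [ 0.5839 -0.0183] rel seat along/across mm -59.8 -23.6
block front top R [0.5751 0.037 ] rel seat along/across mm -61.1 32.4
wrist block near L [ 0.4991 -0.0357] rel seat along/across mm -146.1 -29.6
near R [0.4914 0.0216] rel seat along/across mm -146.2 28.2
plate edge L pt [ 0.5127 -0.0845] rel seat along/across mm -139.0 -79.8
plate edge R pt [0.4967 0.0346] rel seat along/across mm -139.2 40.3
plate side [0.5491 0.0444] rel seat along/across mm -85.9 43.1
```

The wrist view says yaw is exact and the across error is under 1 mm. I now lower until contact.

```bash
python3 -m handwheel '[{"grip":-1,"travel":[0,0.004,0.0003],"delta_rot":[0,0,0]},{"grip":-1,"travel":[0,0.006,0.0003],"delta_rot":[0,0,0]},{"grip":-1,"travel":[0,0.007,0.0003],"delta_rot":[0,0,0]},{"grip":-1,"travel":[0,0.007,0.0003],"delta_rot":[0,0,0]}]' 60;  python3 -m handwheel '[{"grip":-1,"travel":[0,0.001,0],"delta_rot":[0,0,0]},{"grip":-1,"travel":[0,0.001,0],"delta_rot":[0,0,0]}]'; python3 -m handwheel '[{"grip":-1,"travel":[0,0.001,0],"delta_rot":[0,0,0]},{"grip":-1,"travel":[0,0.001,0],"delta_rot":[0,0,0]}]'
```

```text
time: 7.3
eef_pos: [0.52, -0.0032, 0.0863]
tool_rot: [0.706, 0.049, -0.046, -0.705]
ft_force: [-0.6, -0.0, -2.8]
grip_width: 0.013
time: 7.5
eef_pos: [0.5198, -0.0032, 0.0851]
tool_rot: [0.706, 0.048, -0.046, -0.705]
ft_force: [0.8, 0.3, -1.4]
grip_width: 0.0135
time: 7.7
eef_pos: [0.5197, -0.0032, 0.0839]
tool_rot: [0.706, 0.048, -0.046, -0.705]
ft_force: [-0.5, -0.5, -2.0]
grip_width: 0.0135
```

```bash
for i in 1; do python3 -m handwheel '[{"grip":-1,"travel":[0,0.001,0],"delta_rot":[0,0,0]},{"grip":-1,"travel":[0,0.001,0],"delta_rot":[0,0,0]}]';  python3 -m handwheel '[{"grip":-1,"travel":[0,0.001,0],"delta_rot":[0,0,0]},{"grip":-1,"travel":[0,0.001,0],"delta_rot":[0,0,0]}]'; python3 -m handwheel '[{"grip":-1,"travel":[0,0.001,0],"delta_rot":[0,0,0]},{"grip":-1,"travel":[0,0.001,0],"delta_rot":[0,0,0]}]'; done
```

```text
time: 7.9
eef_pos: [0.5196, -0.0032, 0.0827]
tool_rot: [0.706, 0.048, -0.046, -0.705]
ft_force: [0.5, 0.2, -2.8]
grip_width: 0.0129
time: 8.1
eef_pos: [0.5194, -0.0032, 0.0815]
tool_rot: [0.706, 0.048, -0.046, -0.705]
ft_force: [-0.5, -0.1, -2.2]
grip_width: 0.0134
time: 8.3
eef_pos: [0.5193, -0.0032, 0.0804]
tool_rot: [0.706, 0.048, -0.046, -0.705]
ft_force: [0.6, 0.4, -2.1]
grip_width: 0.0131
```

```bash
python3 -m handwheel '[{"grip":-1,"travel":[0,0.001,0],"delta_rot":[0,0,0]},{"grip":-1,"travel":[0,0.001,0],"delta_rot":[0,0,0]}]';  python3 -m handwheel '[{"grip":-1,"travel":[0,0.001,0],"delta_rot":[0,0,0]},{"grip":-1,"travel":[0,0.001,0],"delta_rot":[0,0,0]}]'
python3 - <<'E'
from h import *
print(R.from_quat(robot.read_state()['tool_rot']).as_matrix().round(4).tolist())
for n in('side','scene','wrist'): grab(n,n+'4')
o=[]
for n in('side','scene'):
    u,v=proj(n+'4',[.57,0.0,.06]).astype(int); o.append(cv2.resize(cv2.imread(f'pics/{n}4.png')[v-45:v+45,u-30:u+30],(400,600),interpolation=2)); print(u,v)
cv2.imwrite('pics/c6.png',np.hstack(o))
E
```

```text
time: 8.5
eef_pos: [0.5191, -0.0031, 0.0791]
tool_rot: [0.706, 0.048, -0.046, -0.705]
ft_force: [-0.6, 0.5, -1.5]
grip_width: 0.0132
time: 8.7
eef_pos: [0.519, -0.0031, 0.078]
tool_rot: [0.706, 0.048, -0.046, -0.705]
ft_force: [-0.4, 0.5, -1.6]
grip_width: 0.0133
[[0.9911, 0.0019, -0.1328], [0.1328, -0.0019, 0.9911], [0.0016, -1.0, -0.0021]]
263 239
276 229
```

View pics/c6.png

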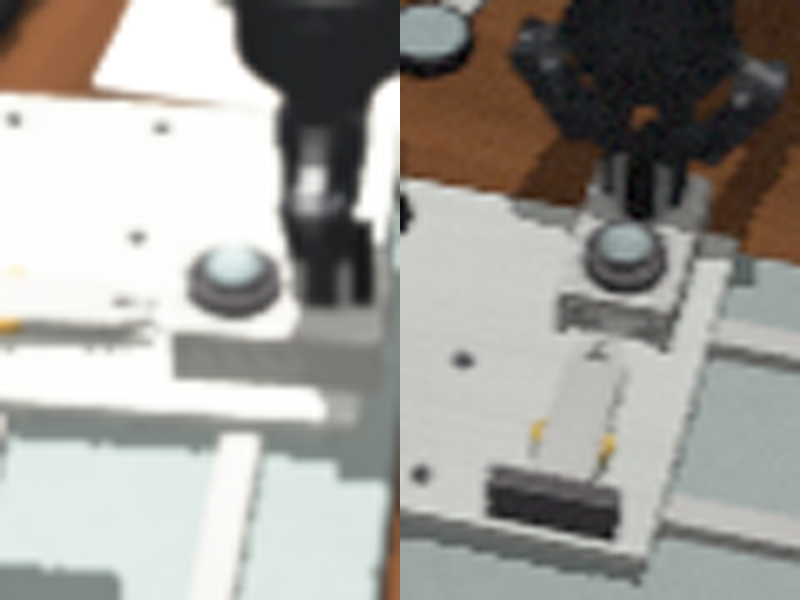

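The holder is still in the fingers and close above the plate, its front just before the rail tip and in line with it. I'll work out its height from the corner at side crop (175,375).

Run:
```python
from h import *
y=np.radians(7.6); X=np.array([np.cos(y),np.sin(y)]);Y=np.array([-X[1],X[0]])
k=400/60; org=np.array([.519,-.0031])+.0224*X
for z in(.042,.046,.050): print(z,'side bottom/top front-left corner crop',[(( proj('side4',[*(org+.045*X+.028*Y),z+h])-[233,194])*k).round(0).tolist() for h in(0,.03)],
 'scene L,R front bottom,top',[((proj('scene4',[*(org+.045*X+q*.028*Y),z+h])-[246,184])*k).round(0).tolist() for h in(0,.03) for q in(-1,1)])
for n,o in(('side4',[233,194]),('scene4',[246,184])):
  s=np.array([.64,.013]); print(n,'plungers exp',[((proj(n,[*(s+.017*X+q*.0145*Y),.06])-o)*k).round(0).tolist() for q in(-1,1)],'tip',((proj(n,[*(s-.046*X),.06])-o)*k).round(0), 'plate corner near-left',((proj(n,[*(s-.138*X+.043*Y),.046])-o)*k).round(0),'far-left',((proj(n,[*(s+.062*X+.043*Y),.046])-o)*k).round(0))
```

```text
0.042 side bottom/top front-left corner crop [[155.0, 384.0], [152.0, 330.0]] scene L,R front bottom,top [[147.0, 341.0], [261.0, 363.0], [146.0, 299.0], [262.0, 322.0]]
0.046 side bottom/top front-left corner crop [[154.0, 377.0], [152.0, 323.0]] scene L,R front bottom,top [[147.0, 335.0], [261.0, 358.0], [146.0, 294.0], [263.0, 316.0]]
0.05 side bottom/top front-left corner crop [[154.0, 369.0], [151.0, 316.0]] scene L,R front bottom,top [[147.0, 330.0], [261.0, 352.0], [146.0, 288.0], [263.0, 310.0]]
side4 plungers exp [[4.0, 276.0], [-8.0, 320.0]] tip [143. 308.] plate corner near-left [345. 414.] far-left [-122.  381.]
scene4 plungers exp [[135.0, 437.0], [197.0, 449.0]] tip [199. 341.] plate corner near-left [329. 238.] far-left [234. 559.]
```

```bash
python3 -m handwheel '[{"grip":-1,"travel":[0,0.001,0],"delta_rot":[0,0,0]},{"grip":-1,"travel":[0,0.001,0],"delta_rot":[0,0,0]}]';  python3 -m handwheel '[{"grip":-1,"travel":[0,0.001,0],"delta_rot":[0,0,0]},{"grip":-1,"travel":[0,0.001,0],"delta_rot":[0,0,0]}]'
```

```text
time: 9.05
eef_pos: [0.5194, -0.0032, 0.0777]
tool_rot: [0.706, 0.048, -0.046, -0.705]
ft_force: [-0.4, 0.1, 1.4]
grip_width: 0.0135
time: 9.25
eef_pos: [0.5196, -0.0032, 0.0776]
tool_rot: [0.706, 0.048, -0.046, -0.705]
ft_force: [-2.5, -1.2, 4.6]
grip_width: 0.0134
```

Contact with the plate is at TCP z ≈ 0.0777, so the pad is about 6 mm thick. I raise 1 mm and slide onto the rail.

```bash
python3 -m handwheel '[{"grip":-1,"travel":[0,-0.001,0],"delta_rot":[0,0,0]},{"grip":-1,"travel":[0.005,-0.001,0],"delta_rot":[0,0,0]},{"grip":-1,"travel":[0.01,-0.001,0],"delta_rot":[0,0,0]},{"grip":-1,"travel":[0.015,-0.001,0],"delta_rot":[0,0,0]},{"grip":-1,"travel":[0.02,-0.001,0],"delta_rot":[0,0,0]},{"grip":-1,"travel":[0.025,-0.001,0],"delta_rot":[0,0,0]},{"grip":-1,"travel":[0.025,-0.001,0],"delta_rot":[0,0,0]}]' 60
```

```text
time: 9.95
eef_pos: [0.5452, 0.0001, 0.0787]
tool_rot: [0.706, 0.048, -0.046, -0.705]
ft_force: [-0.1, -1.1, -1.6]
grip_width: 0.0134
```

```bash
python3 -m handwheel '[{"grip":-1,"travel":[0.01,0,0],"delta_rot":[0,0,0]},{"grip":-1,"travel":[0.02,0,0],"delta_rot":[0,0,0]},{"grip":-1,"travel":[0.03,0,0],"delta_rot":[0,0,0]},{"grip":-1,"travel":[0.04,0,0],"delta_rot":[0,0,0]},{"grip":-1,"travel":[0.045,0,0],"delta_rot":[0,0,0]},{"grip":-1,"travel":[0.045,0,0],"delta_rot":[0,0,0]}]' 70;python3 -m handwheel '[{"grip":-1,"travel":[0.005,0,0],"delta_rot":[0,0,0]},{"grip":-1,"travel":[0.01,0,0],"delta_rot":[0,0,0]},{"grip":-1,"travel":[0.015,0,0],"delta_rot":[0,0,0]},{"grip":-1,"travel":[0.015,0,0],"delta_rot":[0,0,0]}]'
```

```text
time: 10.55
eef_pos: [0.5906, 0.0062, 0.0789]
tool_rot: [0.706, 0.048, -0.046, -0.705]
ft_force: [0.3, -0.6, -1.5]
grip_width: 0.0133
time: 10.95
eef_pos: [0.605, 0.0082, 0.0782]
tool_rot: [0.706, 0.048, -0.047, -0.705]
ft_force: [-0.7, -0.7, -3.0]
grip_width: 0.013
```

```bash
python3 -m handwheel '[{"grip":-1,"travel":[0.003,0,0],"delta_rot":[0,0,0]},{"grip":-1,"travel":[0.006,0,0],"delta_rot":[0,0,0]},{"grip":-1,"travel":[0.008,0,0],"delta_rot":[0,0,0]},{"grip":-1,"travel":[0.008,0,0],"delta_rot":[0,0,0]}]' 80;python3 -m handwheel '[{"grip":-1,"travel":[0.002,0,0],"delta_rot":[0,0,0]},{"grip":-1,"travel":[0.003,0,0],"delta_rot":[0,0,0]},{"grip":-1,"travel":[0.003,0,0],"delta_rot":[0,0,0]}]';python3 -m handwheel '[{"grip":-1,"travel":[0.002,0,0],"delta_rot":[0,0,0]},{"grip":-1,"travel":[0.003,0,0],"delta_rot":[0,0,0]},{"grip":-1,"travel":[0.003,0,0],"delta_rot":[0,0,0]}]'
```

```text
time: 11.35
eef_pos: [0.6139, 0.0094, 0.0783]
tool_rot: [0.706, 0.049, -0.046, -0.705]
ft_force: [0.5, -0.5, -3.9]
grip_width: 0.0134
time: 11.65
eef_pos: [0.6178, 0.0098, 0.079]
tool_rot: [0.706, 0.049, -0.045, -0.705]
ft_force: [0.4, -1.6, -1.4]
grip_width: 0.0129
time: 11.95
eef_pos: [0.6203, 0.0101, 0.0788]
tool_rot: [0.706, 0.049, -0.046, -0.705]
ft_force: [-2.9, -0.9, -1.0]
grip_width: 0.0131
```

```bash
python3 -m handwheel '[{"grip":-1,"travel":[0.0015,0,0],"delta_rot":[0,0,0]},{"grip":-1,"travel":[0.0015,0,0],"delta_rot":[0,0,0]}]';python3 -m handwheel '[{"grip":-1,"travel":[0.0015,0,0],"delta_rot":[0,0,0]},{"grip":-1,"travel":[0.0015,0,0],"delta_rot":[0,0,0]}]';python3 -m handwheel '[{"grip":-1,"travel":[0.0015,0,0],"delta_rot":[0,0,0]},{"grip":-1,"travel":[0.0015,0,0],"delta_rot":[0,0,0]}]'
```

```text
time: 12.15
eef_pos: [0.6205, 0.0101, 0.0784]
tool_rot: [0.706, 0.047, -0.047, -0.705]
ft_force: [-6.1, -1.5, 0.1]
grip_width: 0.0133
time: 12.35
eef_pos: [0.6206, 0.0101, 0.0781]
tool_rot: [0.706, 0.046, -0.049, -0.705]
ft_force: [-6.3, -2.1, 1.0]
grip_width: 0.0127
time: 12.55
eef_pos: [0.6206, 0.0101, 0.0782]
tool_rot: [0.706, 0.044, -0.05, -0.705]
ft_force: [-8.5, -1.4, 3.5]
grip_width: 0.0128
```

```bash
python3 -m handwheel '[{"grip":-1,"travel":[0.002,0,0],"delta_rot":[0,0,0]},{"grip":-1,"travel":[0.004,0,0],"delta_rot":[0,0,0]},{"grip":-1,"travel":[0.005,0,0],"delta_rot":[0,0,0]}]' 100
python3 - <<'E'
from h import *
for n in('scene','side'): grab(n,n+'5')
o=[]
for n in('side','scene'):
    u,v=proj(n+'5',[.66,0.015,.06]).astype(int); o.append(cv2.resize(cv2.imread(f'pics/{n}5.png')[v-45:v+45,u-30:u+30],(400,600),interpolation=2)); print(u,v)
cv2.imwrite('pics/c7.png',np.hstack(o))
E
```

```text
time: 12.85
eef_pos: [0.6207, 0.0101, 0.0787]
tool_rot: [0.707, 0.04, -0.055, -0.704]
ft_force: [-26.2, -3.4, 17.3]
grip_width: 0.0128
231 238
270 251
```

View pics/c7.png

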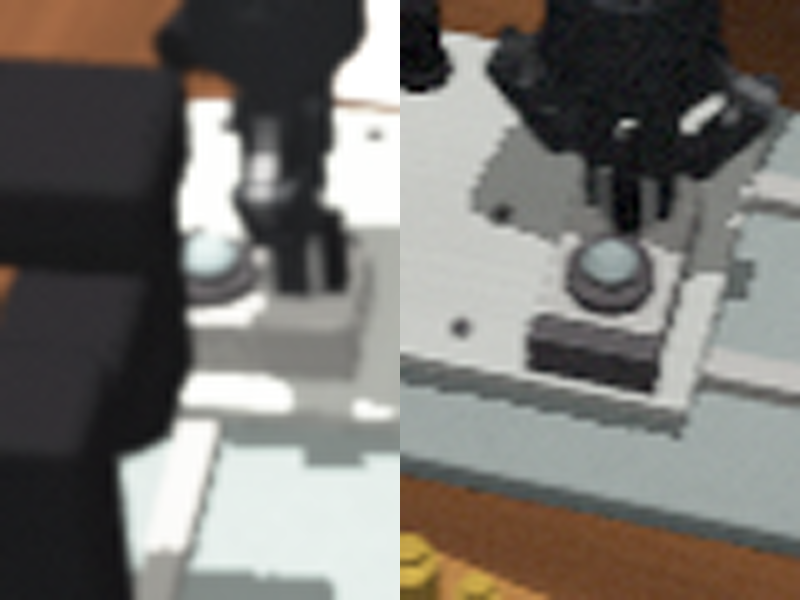

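The holder's front is up against the rail stop (26 N with no motion). I relax, then tug back lightly to test the latch.

```bash
python3 -m handwheel '[{"grip":-1,"travel":[0,0,0],"delta_rot":[0,0,0]},{"grip":-1,"travel":[0,0,0],"delta_rot":[0,0,0]}]' 60; python3 -m handwheel '[{"grip":-1,"travel":[-0.002,0,0],"delta_rot":[0,0,0]},{"grip":-1,"travel":[-0.002,0,0],"delta_rot":[0,0,0]}]'; python3 -m handwheel '[{"grip":-1,"travel":[-0.002,0,0],"delta_rot":[0,0,0]},{"grip":-1,"travel":[-0.002,0,0],"delta_rot":[0,0,0]}]'
python3 - <<'E'
from h import *
s=robot.read_state();print(R.from_quat(s['tool_rot']).as_matrix().round(4).tolist())
E
```

```text
time: 13.15
eef_pos: [0.6207, 0.01, 0.0791]
tool_rot: [0.707, 0.04, -0.055, -0.704]
ft_force: [-2.4, -1.1, 1.3]
grip_width: 0.0129
time: 13.35
eef_pos: [0.619, 0.0099, 0.0791]
tool_rot: [0.706, 0.04, -0.054, -0.704]
ft_force: [-0.3, -0.3, -1.0]
grip_width: 0.0129
time: 13.55
eef_pos: [0.6179, 0.0096, 0.0794]
tool_rot: [0.707, 0.041, -0.054, -0.704]
ft_force: [2.7, 0.4, -2.6]
grip_width: 0.0128
[[0.9909, -0.0174, -0.1336], [0.1335, -0.0041, 0.991], [-0.0178, -0.9998, -0.0018]]
```

```bash
python3 -m handwheel '[{"grip":-1,"travel":[-0.001,0,0],"delta_rot":[0,0,0]},{"grip":-1,"travel":[-0.001,0,0],"delta_rot":[0,0,0]}]'; python3 -m handwheel '[{"grip":-1,"travel":[-0.001,0,0],"delta_rot":[0,0,0]},{"grip":-1,"travel":[-0.001,0,0],"delta_rot":[0,0,0]}]'
```

```text
time: 13.75
eef_pos: [0.6176, 0.0096, 0.0795]
tool_rot: [0.707, 0.042, -0.053, -0.704]
ft_force: [4.5, 0.8, -5.2]
grip_width: 0.0128
time: 13.95
eef_pos: [0.6175, 0.0095, 0.0796]
tool_rot: [0.707, 0.043, -0.052, -0.704]
ft_force: [5.4, 0.8, -3.9]
grip_width: 0.0127
```

The latch holds (5.4 N with no further motion, ±1.6 mm play). I centre, release and lift.

```bash
python3 -m handwheel '[{"grip":-1,"travel":[0.0017,0.001,0],"delta_rot":[0,0,-0.8]},{"grip":-1,"travel":[0.0017,0.001,0],"delta_rot":[0,0,-0.8]},{"grip":-1,"travel":[0.0017,0.001,0],"delta_rot":[0,0,-0.8]},{"grip":1,"travel":[0.0017,0.001,0],"delta_rot":[0,0,-0.8]},{"grip":1,"travel":[0.0017,0.001,0],"delta_rot":[0,0,-0.8]},{"grip":1,"travel":[0.0017,0.001,0],"delta_rot":[0,0,-0.8]},{"grip":1,"travel":[0.0017,0.001,0],"delta_rot":[0,0,-0.8]},{"grip":1,"travel":[0.0017,0.001,0],"delta_rot":[0,0,-0.8]},{"grip":1,"travel":[0.0017,0.001,0],"delta_rot":[0,0,-0.8]},{"grip":1,"travel":[0.0017,-0.03,0],"delta_rot":[0,0,-0.8]},{"grip":1,"travel":[0.0017,-0.07,0],"delta_rot":[0,0,-0.8]},{"grip":1,"travel":[0.0017,-0.1,0],"delta_rot":[0,0,-0.8]},{"grip":1,"travel":[-0.03,-0.1,0],"delta_rot":[0,0,-0.8]},{"grip":1,"travel":[-0.06,-0.1,0],"delta_rot":[0,0,-0.8]},{"grip":1,"travel":[-0.06,-0.1,0],"delta_rot":[0,0,-0.8]}]' 60
python3 - <<'E'
from h import *
s=robot.read_state();print(s['eef_pos'],R.from_quat(s['tool_rot']).as_matrix().round(4).tolist())
for n in('wrist','scene'): grab(n,n+'6')
W=cv2.imread('pics/wrist6.png'); S=cv2.imread('pics/scene6.png')
u,v=proj('scene6',[.66,0.015,.06]).astype(int); print(u,v)
cv2.imwrite('pics/c8.png',np.vstack([W[60:410],np.hstack([cv2.resize(S[v-40:v+25,u-40:u+40],(308,250),interpolation=2),np.zeros((250,252,3),np.uint8)])]))
E
```

```text
time: 15.45
eef_pos: [0.5567, 0.0018, 0.1799]
tool_rot: [0.706, 0.047, -0.048, -0.705]
ft_force: [0.4, -0.1, -0.9]
grip_width: 0.0857
[0.55666027 0.00182525 0.17994465] [[0.9911, -0.0008, -0.1332], [0.1332, -0.002, 0.9911], [-0.0011, -1.0, -0.0019]]
270 251
```

View pics/c8.png

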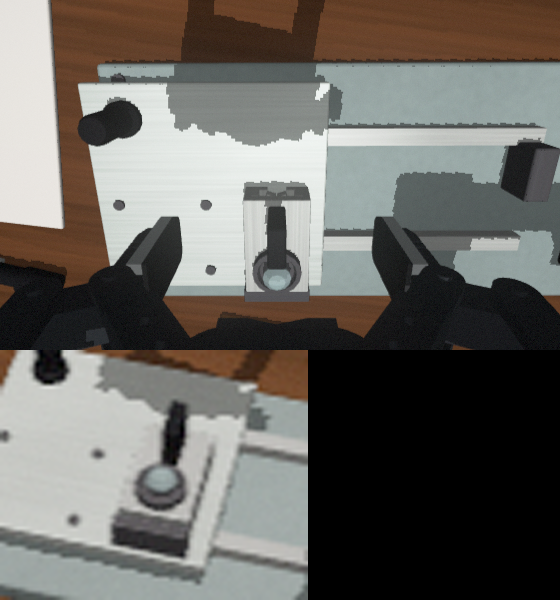

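The holder sits home against the rail stop line, in line and level, with nothing else moved. That was picture 12 of 12. Now the handle: it is at about (0.550, -0.130), i.e. (-24, -130) mm in tool x, z.

```bash
python3 - <<'E'
from h import *
for u,v,z in((91,189,.096),(125,177,.046)): print(ray('wrist6',u,v,z))
E
python3 -m handwheel '[{"grip":1,"travel":[-0.024,0,-0.05],"delta_rot":[0,0,0]},{"grip":1,"travel":[-0.024,0,-0.09],"delta_rot":[0,0,0]},{"grip":1,"travel":[-0.024,0,-0.13],"delta_rot":[0,0,0]},{"grip":1,"travel":[-0.024,0,-0.13],"delta_rot":[0,0,0]},{"grip":1,"travel":[-0.024,0.04,-0.13],"delta_rot":[0,0,0]},{"grip":1,"travel":[-0.024,0.08,-0.13],"delta_rot":[0,0,0]},{"grip":1,"travel":[-0.024,0.11,-0.13],"delta_rot":[0,0,0]},{"grip":1,"travel":[-0.024,0.122,-0.13],"delta_rot":[0,0,0]},{"grip":1,"travel":[-0.024,0.122,-0.13],"delta_rot":[0,0,0]}]' 40
```

```text
[ 0.54852681 -0.13254944  0.096     ]
[ 0.54856685 -0.13072947  0.046     ]
time: 16.45
eef_pos: [0.552, -0.1295, 0.0566]
tool_rot: [0.706, 0.047, -0.048, -0.705]
ft_force: [0.3, -0.4, 0.4]
grip_width: 0.0853
```

```bash
python3 -m handwheel '[{"grip":-1,"travel":[-0.002,0,0],"delta_rot":[0,0,0]},{"grip":-1,"travel":[-0.002,0,0],"delta_rot":[0,0,0]},{"grip":-1,"travel":[-0.002,0,0],"delta_rot":[0,0,0]},{"grip":-1,"travel":[-0.002,0,0],"delta_rot":[0,0,0]},{"grip":-1,"travel":[-0.002,0,0],"delta_rot":[0,0,0]},{"grip":-1,"travel":[-0.002,0,0],"delta_rot":[0,0,0]},{"grip":-1,"travel":[-0.002,0,0],"delta_rot":[0,0,0]},{"grip":-1,"travel":[-0.002,0,0],"delta_rot":[0,0,0]}]' 40
```

```text
time: 17.25
eef_pos: [0.5509, -0.1302, 0.0582]
tool_rot: [0.706, 0.047, -0.048, -0.705]
ft_force: [-1.8, 0.0, 5.9]
grip_width: 0.0228
```

Post gripped (22.8 mm). Now I slide the carriage, gently at first and in two stages.

```bash
python3 -m handwheel '[{"grip":-1,"travel":[0,0,0.005],"delta_rot":[0,0,0]},{"grip":-1,"travel":[0,0,0.015],"delta_rot":[0,0,0]},{"grip":-1,"travel":[0,0,0.027],"delta_rot":[0,0,0]},{"grip":-1,"travel":[0,0,0.039],"delta_rot":[0,0,0]},{"grip":-1,"travel":[0,0,0.051],"delta_rot":[0,0,0]},{"grip":-1,"travel":[0,0,0.063],"delta_rot":[0,0,0]},{"grip":-1,"travel":[0,0,0.075],"delta_rot":[0,0,0]},{"grip":-1,"travel":[0,0,0.087],"delta_rot":[0,0,0]},{"grip":-1,"travel":[0,0,0.095],"delta_rot":[0,0,0]},{"grip":-1,"travel":[0,0,0.095],"delta_rot":[0,0,0]}]' 40
```

```text
time: 18.25
eef_pos: [0.5376, -0.0339, 0.0582]
tool_rot: [-0.705, -0.047, 0.048, 0.706]
ft_force: [-4.7, 3.2, 6.2]
grip_width: 0.0231
```

```bash
python3 -m handwheel '[{"grip":-1,"travel":[0,0,0.01],"delta_rot":[0,0,0]},{"grip":-1,"travel":[-0.0005,0,0.022],"delta_rot":[0,0,0]},{"grip":-1,"travel":[-0.0005,0,0.034],"delta_rot":[0,0,0]},{"grip":-1,"travel":[-0.0005,0,0.046],"delta_rot":[0,0,0]},{"grip":-1,"travel":[-0.0005,0,0.058],"delta_rot":[0,0,0]},{"grip":-1,"travel":[-0.0005,0,0.07],"delta_rot":[0,0,0]},{"grip":-1,"travel":[-0.0005,0,0.078],"delta_rot":[0,0,0]},{"grip":-1,"travel":[-0.0005,0,0.083],"delta_rot":[0,0,0]},{"grip":-1,"travel":[-0.0005,0,0.083],"delta_rot":[0,0,0]}]' 40; python3 -m handwheel '[{"grip":-1,"travel":[0,0,0.003],"delta_rot":[0,0,0]},{"grip":-1,"travel":[0,0,0.006],"delta_rot":[0,0,0]},{"grip":-1,"travel":[0,0,0.006],"delta_rot":[0,0,0]}]'
```

```text
time: 19.15
eef_pos: [0.5272, 0.0411, 0.0582]
tool_rot: [0.711, 0.049, -0.049, -0.7]
ft_force: [7.1, -38.6, -4.6]
grip_width: 0.023
time: 19.45
eef_pos: [0.5272, 0.0408, 0.0582]
tool_rot: [0.715, 0.05, -0.049, -0.695]
ft_force: [5.2, -33.5, -2.7]
grip_width: 0.023
```

The arm stalled at about 0.173 m of travel with about 35 N. I relax first, then check in the stored images whether the carriage really started at 0.

```bash
python3 -m handwheel '[{"grip":-1,"travel":[0,0,0],"delta_rot":[0,0,0]},{"grip":-1,"travel":[0,0,0],"delta_rot":[0,0,0]}]' 40
python3 - <<'E'
from h import *
y=np.radians(7.7); X=np.array([np.cos(y),np.sin(y)]);Y=np.array([-X[1],X[0]]); s=np.array([.64,.013])
def f(n,p): d=p[:2]-s; print(n,'rel initial seat mm',(d@X*1e3).round(1),(d@Y*1e3).round(1))
f('stand near-right corner w6',ray('wrist6',98,124,.02)); f('plate near-right corner w6',ray('wrist6',79,145,.046))
f('stand corner w1 near',ray('w1',187,168,.02)); f('stand corner w1 far',ray('w1',175+147/3.1,155+545/3.1,.02))
f('stop block w1 base?',ray('w1',484,222,.02)); f('stop block w1 top-left',ray('w1',498,183,.046)); f('wr6',ray('wrist6',512,203,.06))
for n in('scene','side','wrist'): grab(n,n+'7')
# track far-left plate corner & holder by frame difference info
a=cv2.imread('pics/scene7.png'); h=cv2.cvtColor(a,cv2.COLOR_BGR2HSV)
for q in(.16,.173,.19): print(q,'stone exp scene px',proj('scene7',[*(s+.02*X+q*Y),.095]).round(1),'side',proj('side7',[*(s+.02*X+q*Y),.095]).round(1),'plate far-right corner scene',proj('scene7',[*(s+.062*X+(q-.167)*Y),.046]).round(1),'near-right',proj('scene7',[*(s-.138*X+(q-.167)*Y),.046]).round(1))
E
```

```text
time: 19.65
eef_pos: [0.5273, 0.0405, 0.0582]
tool_rot: [0.715, 0.049, -0.048, -0.696]
ft_force: [2.7, -9.6, 0.3]
grip_width: 0.0229
stand near-right corner w6 rel initial seat mm -152.8 -159.9
plate near-right corner w6 rel initial seat mm -136.6 -164.7
stand corner w1 near rel initial seat mm -153.9 -159.5
stand corner w1 far rel initial seat mm 95.2 -159.0
stop block w1 base? rel initial seat mm -28.1 224.7
stop block w1 top-left rel initial seat mm -87.6 223.3
wr6 rel initial seat mm -90.6 193.7
0.16 stone exp scene px [324.2 254.4] side [219.7 268. ] plate far-right corner scene [264.9 264.5] near-right [280.5 217. ]
0.173 stone exp scene px [328.7 255.3] side [218.7 271.5] plate far-right corner scene [269.1 265.4] near-right [284.3 217.7]
0.19 stone exp scene px [334.5 256.4] side [217.4 276.1] plate far-right corner scene [274.6 266.5] near-right [289.3 218.6]
```

The stand corner puts the carriage's start at q ≈ 0.0145, so 0.173 m of travel reaches about 0.187 to 0.19, which is the end stop. I'll verify with the plate edge in the scene view.

Run:
```python
from h import *
y=np.radians(7.7); X=np.array([np.cos(y),np.sin(y)]);Y=np.array([-X[1],X[0]]); s=np.array([.64,.013])
def edges(fn,off):
    g=cv2.cvtColor(cv2.imread(f'pics/{fn}.png'),6).astype(np.float32); out=[]
    for x in np.arange(-.05,.055,.01):
        t=np.arange(-.05,.05,.0005); p=[proj(fn,[*(s+x*X+(off+k)*Y),.046]) for k in t]
        m=np.array(p,np.float32); v=cv2.remap(g,m[:,:1],m[:,1:],1).ravel(); d=np.gradient(cv2.GaussianBlur(v[:,None],(1,9),0).ravel()); i=d.argmax(); out.append((round((off+t[i])*1e3),round(float(d[i]),1)))
    return out
print('before right edge',edges('scene6',-.167)); print('after',edges('scene7',.007))
```

```text
before right edge [(-164, 11.7), (-164, 12.9), (-164, 13.8), (-164, 12.4), (-164, 11.3), (-164, 12.3), (-164, 12.8), (-164, 12.2), (-164, 11.6), (-140, 10.5), (-163, 12.2)]
after [(11, 3.0), (11, 4.7), (33, 8.9), (10, 3.6), (11, 2.9), (11, 2.9), (10, 3.8), (9, 2.8), (12, 2.1), (33, 9.4), (11, 4.1)]
```

The image edge moved 175 mm, so q ≈ 0.0145 + 0.175 ≈ 0.189, at the stop. Now I release and retreat up and toward the robot.

```bash
python3 -m handwheel '[{"grip":1,"travel":[0,0,0],"delta_rot":[0,0,0]},{"grip":1,"travel":[0,0,0],"delta_rot":[0,0,0]},{"grip":1,"travel":[0,0,0],"delta_rot":[0,0,0]},{"grip":1,"travel":[0,0,0],"delta_rot":[0,0,0]},{"grip":1,"travel":[0,0,0],"delta_rot":[0,0,0]},{"grip":1,"travel":[0,0,0],"delta_rot":[0,0,0]},{"grip":1,"travel":[0,-0.03,0],"delta_rot":[0,0,0]},{"grip":1,"travel":[0,-0.06,0],"delta_rot":[0,0,0]},{"grip":1,"travel":[0,-0.1,0],"delta_rot":[0,0,0]},{"grip":1,"travel":[-0.03,-0.1,0],"delta_rot":[0,0,0]},{"grip":1,"travel":[-0.08,-0.1,0],"delta_rot":[0,0,0]},{"grip":1,"travel":[-0.1,-0.1,0],"delta_rot":[0,0,0]},{"grip":1,"travel":[-0.1,-0.1,0],"delta_rot":[0,0,0]},{"grip":1,"travel":[-0.1,-0.1,0],"delta_rot":[0,0,0]}]' 40
python3 - <<'E'
from h import *
y=np.radians(7.7); X=np.array([np.cos(y),np.sin(y)]);Y=np.array([-X[1],X[0]]); s=np.array([.64,.013])
for n in('scene','wrist','side'): grab(n,n+'8')
def edges(fn,off,z=.046,xs=np.arange(-.05,.055,.01)):
    g=cv2.cvtColor(cv2.imread(f'pics/{fn}.png'),6).astype(np.float32); out=[]
    for x in xs:
        t=np.arange(-.02,.02,.0005); m=np.array([proj(fn,[*(s+x*X+(off+k)*Y),z]) for k in t],np.float32)
        v=cv2.remap(g,m[:,:1],m[:,1:],1).ravel(); d=np.gradient(cv2.GaussianBlur(v[:,None],(1,9),0).ravel()); out.append(round((off+t[d.argmax()])*1e3))
    return out
print('right edge',edges('scene8',.007))
print('wrist: right edge',edges('wrist8',.007,xs=np.arange(-.13,-.03,.01)))
# same-view template: holder in scene6 vs scene8 relative to plate
a,b=[cv2.imread(f'pics/scene{i}.png') for i in(6,8)]
p=proj('scene6',[*(s+.02*X),.095]); q=proj('scene8',[*(s+.02*X+.1745*Y),.095]); u,v=p.round().astype(int); T=a[v-8:v+9,u-9:u+10]
U,V=q.round().astype(int); r=cv2.matchTemplate(b[V-25:V+26,U-25:U+26],T,5); i=cv2.minMaxLoc(r); print('stone move px found',i[1],np.array(i[3])+[U-25+9,V-25+8]-[u,v],'expected',(q-p).round(1))
E
```

```text
time: 21.2
eef_pos: [0.4284, 0.0295, 0.1587]
tool_rot: [0.715, 0.05, -0.048, -0.695]
ft_force: [-0.5, 0.7, -0.3]
grip_width: 0.0855
right edge [10, 11, 10, 10, 11, 11, 10, 10, 12, 10, 11]
wrist: right edge [8, 9, 8, 9, 9, 9, 8, 9, 9, 14]
stone move px found 0.7325587272644043 [58 11] expected [58.5 11.5]
```

```bash
python3 -c "
from rig import robot
print(robot.sign_off())"
```

```text
the job is handed in; nothing more can be done
None
```

The stone holder is latched on the rail, the carriage is at its end stop, and the gripper is open and clear. I handed the job in at about 21 s; no verdict came back.

- **Holder:** I gripped it by its fin and slid it dish end first along the rail until it met the rail stop; 26 N moved it no further. A pull back of about 5.4 N did not free it, so the detents hold. I could not read the detent joints directly. The last picture I viewed showed the holder in line and level.
- **Carriage:** It started about 14.5 mm along its travel, not at 0, so it stopped earlier than I had planned. It stalled hard, with about 35 N read at the wrist.
    - The images give 173 to 175 mm of travel, which puts it at about 0.188 to 0.189 m; the limit is 0.186 m.
    - After release the plate edge had not moved back, and the stone had moved with the carriage to within about 1 pixel.
- **Disagreements:** The light pad turned out about 6 mm thick, not the 2 mm I had assumed, so I lowered until I felt contact. The scene camera read about 4 mm off sideways, so I used the wrist camera for alignment.
- **Not checked:** I made no separate final measurement of the bystanders. I planned the path clear of them and saw no sign that anything touched them or the microscope.

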